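Eject the charged battery and trap it before it rolls off

ROBOT

A 6-joint arm with a two-finger parallel gripper is mounted at the origin on the work surface. World frame = base frame: x ahead of the robot, y to its left, z up, the work surface at z = 0. Lengths are in m, angles in rad, forces in N, time in s.
With the tool pointing down it reaches from about 0.375 to 0.9 m from the base axis. Payload 3.1 kg.
Tool frame: the origin (TCP) lies at the very end of the fingers, on their centre line; the grasp point (between the pads) lies 19 mm behind it; z points along the fingers, y is the direction in which the jaws open and shut (so a half turn about z gives the same grasp; the last joint's range is limited). The gripper opens to 85 mm and grips with 20 to 120 N. Pads are 22 mm wide; open, the fingers measure 114 mm over their backs; the gripper's body (76 mm by 85 mm) begins 54 mm behind the grasp point. The pads swing forward as they close: fully open they stand 13 mm farther back than shut.
Start: joints at [-1.313, 0.527, 1.433, -0, 1.181, -0.178], TCP at [0.264, -0.567, 0.231] pointing down, gripper open.
Joint ranges: [-3.08, 3.08], [-0.75, 2.2], [0.22, 2.44], [-1.43, 4.57], [0, 2.65], [-2.85, 2.85]. Speed limits (rad/s): [2.79, 2.79, 3.14, 3.14, 3.14, 3.14].

INTERFACE

Orientations are given as a unit quaternion [x, y, z, w].
In Python, from station import * gives the robot as it stands.
- The arm moves only by the tool jog_arm, never from a script. Its argument "motion" is a list of rows, each a list of 5 numbers: the shift along the world's x, y, z in cm, then the turn about the world's z in degrees, then the closure in counts, from 0 (fully open) to 255 (shut). In form: [[tx, ty, tz, yaw, jaw], ...]. A call has 1 to 10 rows; each row shifts and turns the pose as measured when the row begins; what a row does not reach is not made up. A row lasts 1/12 s, in which the tool goes at most 41.7 mm and 7.16 degrees, less where a joint would pass 70% of its speed; a pose out of reach is approached as far as the arm can. A call with a gripper value outside its range is refused whole. The fingers move at their own pace and stop on an object; "squeeze" is the grip in N (left out, the last holds). Time passes only in rows, so rows that do not move let the fingers close. It gives the time, the measured TCP pose, the force and the opening at its end, in the units of the state.
- sense(): the state, without advancing time (a new reading comes with each control period).
- snapshot(name): name is "scene" or "top" or "wrist"; returns a dict with "img" (400x640x3 uint8, red, green, blue), "depth" (400x640 float32, m along the optical axis (not along the pixel's ray), 0 where there is no reading), "intrinsics" (3x3 intrinsics, pixels), "eye" and "attitude" of the camera in the world. Camera axes: x right, y down, z forward; pixel columns grow to the right and rows downward; lengths in m; the calibration is good to about 2 mm. A picture is of the moment at which its call begins.
- sign_off(): hands the job in, once; it reports no verdict.
The state is a dict: "t": time; "q": joint angles; "qd": joint speeds; "tau": joint torques, N m; "tcp_pos": TCP position; "tool_rot": TCP orientation; "force": force on the tool from outside, world axes, zero at the start; "ft_torque": the same for the moment, N m; "finger_gap": opening from 0.0 (shut) to 1.0 (fully open).
Only numpy, scipy, OpenCV 4.12 (cv2) and the standard library are available. Lean on these libraries where they do the work, as an engineer would, in place of code of your own. Each camera call takes 0.05 s, during which the arm holds its last target.

TASK

The fat battery in the charger on the crate is done: with one fingertip press down the eject lever behind its bay, and with the other finger, waiting in front of the battery, stop it on the charger's sloping front before it rolls off the edge. Finish while holding it there, one finger still keeping that lever down and the other touching the battery, which lies still on the slope. Do not pick the battery up; leave the thin battery in its bay and everything else where it stands.

Things in the scene. Friction and masses are not known exactly. Their poses are not given: they have to be found in the camera images.
- charger: grey plastic two-bay battery charger, 120 (x) x 130 (y) x 36 mm high, fixed on the crate's top at a varying place and yaw. Origin: centre of its underside. Its own -x is the front, y runs along the batteries, z up. The bays lie side by side, centred at x = 0, y = +31 and -31 mm; in front of each is a sloping apron, behind each (x = +29 to +54 mm) the press pad of its eject lever
- bay_left (a point): axis of a fat battery seated in the bay at the charger's +y: 35 mm above the charger's underside, axes as the charger's. The bay is 56 mm long (y) between end walls 35 mm high and 6 mm thick (x -12 to +29 mm), its floor 22 mm high; the crest of the apron, 25 mm high, 8 mm ahead of the bay's centre, keeps the battery in
- bay_right (a point): the same for the bay at the charger's -y
- apron_left (a point): middle of the face of the +y bay's apron, 35 mm ahead (-x) of the bay's centre, 18 mm above the charger's underside. The apron is plain and falls forward at 15 degrees, from its crest, 25 mm high and 8 mm ahead of the bay, to 11 mm high at the front edge, 62 mm ahead of the bay; 7 mm high rails run along its sides, 56 mm apart, in line with the bay's end walls; nothing on it stops a battery
- apron_right (a point): the same for the -y bay
- fat_cell: the fat battery, white sleeve and steel ends, a cylinder 26 mm across and 50 mm long, 80 g (varies). It lies in one of the two bays (drawn by lot), axis along the charger's y, its axis 35 mm above the charger's underside, its top 48 mm. Origin: the middle of its axis; its own y is the axis. It rolls freely
- thin_cell: the thin battery, same look, 14.5 mm across and 50.5 mm long, 27 g, lying loose in the other bay. Origin: the middle of its axis
- eject_left (a joint): black eject lever of the +y bay, rad: 0 at rest, grows as its pad is pressed down, stop at 0.45. It rocks on a pin along the charger's y, 20 mm behind the bay's centre, 36 mm above the underside; its kicker swings up under the battery's back and sends it forward over the crest at about 0.35 rad, to roll down the apron. Spring return: 2 N on the pad starts it, about 6 N holds it fully down
- eject_right (a joint): the same lever of the -y bay
- pad_left (a point): middle of the top of the +y lever's press pad, 25 mm (x) x 40 mm (y), flat, 33 mm above the charger's underside at rest; it is 40 mm behind (+x) the seated battery's axis; fully pressed it is 9 mm lower and slopes down to the rear
- pad_right (a point): the same on the -y lever
- crate: upturned wooden crate, 420 (x) x 620 (y) x 150 mm high, fixed; origin: centre of its underside; its board top carries all the following things
- soap_pump: stainless steel soap pump dispenser, 72 mm across, 192 mm tall, at the crate's left far corner; origin: centre of underside
- first_aid_box: white plastic first aid box with hinged flap, 180 (x) x 110 (y) x 70 mm, at the crate's right, fixed; origin: centre of underside
- pliers: steel pliers lying flat, 165 mm long, 11 mm high, at the crate's far edge; origin: under the pivot
- jar: glass jar, 66 mm across, 85 mm tall, at the crate's far edge; origin: centre of underside
- funnel: green plastic funnel standing on its mouth, 116 mm across, 115 mm tall, at the crate's left; origin: centre of its mouth
- lantern: black camping lantern, 90 mm across, 140 mm tall, at the crate's right near corner; origin: centre of underside
- padlock: brass padlock lying flat, 40 x 48 x 18 mm without its shackle, at the crate's left near corner; origin: centre of underside of its case
Not all that is in view belongs to the job. What is shaped like the fat_cell but brown or purple is not meant.

How it is judged:
On the way, in this order (a step that is already met when the one before it is completed fails the run):
1. the eject lever of the fat battery's bay is pressed while the battery still sits in the bay (x of fat_cell in the frame of charger above -0.006 m and ((y of fat_cell in the frame of charger above 0 m and value of joint eject_left above 0.08 rad) or (y of fat_cell in the frame of charger below 0 m and value of joint eject_right above 0.08 rad))).
2. the fat battery has come out over the crest and lies stopped against a finger on the sloping apron (x of fat_cell in the frame of charger between -0.052 and -0.01 m and z of fat_cell in the frame of charger between 0.018 and 0.042 m and contact force between the fingers and fat_cell above 0.04 N and linear speed of fat_cell below 0.02 m/s), for 0.3 s.
At the end, for the whole second after the job is handed in: the fat battery lies still (under 20 mm/s) on the charger's apron, its axis 10 to 52 mm ahead of its bay's centre, carried by the charger and touched by a finger (over 0.04 N), the eject lever of its bay held down (over 0.3 of 0.45 rad), the thin battery still in its bay (within 12 mm) (all of step 2 and contact force between fat_cell and charger above 0.1 N and ((y of fat_cell in the frame of charger above 0 m and value of joint eject_left above 0.3 rad) or (y of fat_cell in the frame of charger below 0 m and value of joint eject_right above 0.3 rad)) and distance of thin_cell from where it was at the start of the episode below 0.012 m); the arm keeps its last pose, push and grip.
It fails at once if the fat battery is lifted (its axis over 62 mm above the charger's underside) (z of fat_cell in the frame of charger above 0.062 m).
It fails at once if the fat battery rolls off the charger (x of fat_cell in the frame of charger below -0.058 m or z of fat_cell in the frame of charger below 0.015 m).
It fails at once if the thin battery leaves its bay (moves over 12 mm) (distance of thin_cell from where it was at the start of the episode above 0.012 m).
It fails at once if another thing on the crate is moved by more than 20 mm (distance of any of soap_pump, pliers, jar, funnel, lantern, padlock from where it was at the start of the episode above 0.02 m).
It also fails if it takes over 38 s, if anything falls off the work surface, if the arm or the gripper's body presses on something with over 40 N, if the wrist force passes 120 N, or if a joint passes its speed limit or range.

## Working session

There is one attempt and no reset: what is moved stays moved. The work goes in short steps, Python scripts to look and compute and a tool call to move; the robot and the scene stay as the last step left them, time stands still between calls to the robot, and variables do not carry over. Pictures are saved under pics/ and viewed, and the job is handed in when it is done.

Besides the shell and the picture viewer there is one more tool, called after "Emit:" as name(argument=value, ...), one argument or row to a line, values as JSON. jog_arm: Moves the arm, as the interface text tells. Its arguments: {"type":"object","properties":{"motion":{"type":"array","items":{"type":"array","items":{"type":"number"}}},"squeeze":{"type":"number"}},"required":["motion"]}

```bash
mkdir -p pics; ls
python3 - <<'E'
from station import *
import cv2,numpy as np
print(sense())
for n in ["scene","top","wrist"]:
    s=snapshot(n); cv2.imwrite(f"pics/{n}0.png",s["img"][:,:,::-1]); np.savez(f"{n}0.npz",**s)
    print(n,s["intrinsics"],s["eye"],s["attitude"])
E
```

```text
pics
{'t': 0.0, 'q': array([-1.31349200e+00,  5.28475510e-01,  1.43392462e+00, -1.42815858e-05,
        1.18142325e+00, -1.78505026e-01]), 'qd': array([ 0.00032028, -0.00066993,  0.00067366,  0.0008549 ,  0.00011826,
        0.00185366]), 'tau': array([ 1.85778840e-04, -4.42346764e+01, -1.78025526e+01, -5.54591099e-05,
        8.43731541e-03, -2.56036472e-06]), 'tcp_pos': array([ 0.26367004, -0.56584755,  0.2303208 ]), 'tool_rot': array([ 9.76351373e-01,  2.16186846e-01, -5.05315371e-05, -1.11423373e-03]), 'force': array([ 1.36599972, -0.56568021, -0.93365418]), 'ft_torque': array([0.02673458, 0.02116354, 0.00522874]), 'finger_gap': 0.9975480339584442}
scene [[506.19206079   0.         322.55655338]
 [  0.         506.19206079 196.76878463]
 [  0.           0.           1.        ]] [1.12609603 0.2407482  1.18697993] [ 0.52234465  0.80159837 -0.24521775 -0.15641091]
top [[434.47454223   0.         320.65583191]
 [  0.         434.47454223 196.62053941]
 [  0.           0.           1.        ]] [ 0.25962202 -0.05826795  1.27314015] [-0.69899897  0.7091355  -0.06542537  0.06516757]
wrist [[304.32643386   0.         319.15001058]
 [  0.         304.32643386 197.31813676]
 [  0.           0.           1.        ]] [ 0.32797832 -0.53643259  0.37396114] [ 0.83510973 -0.53208294 -0.07595377  0.11709185]
```

View pics/scene0.png

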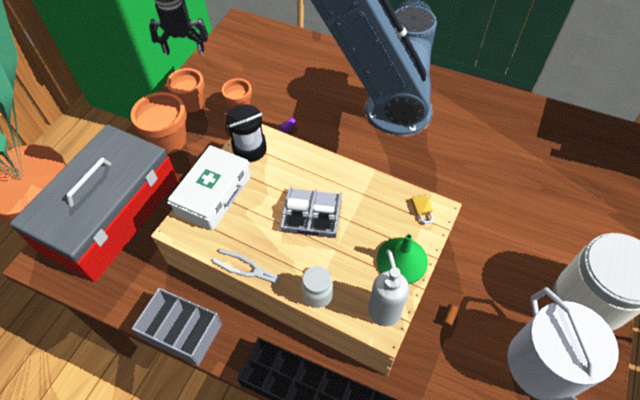

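View pics/top0.png

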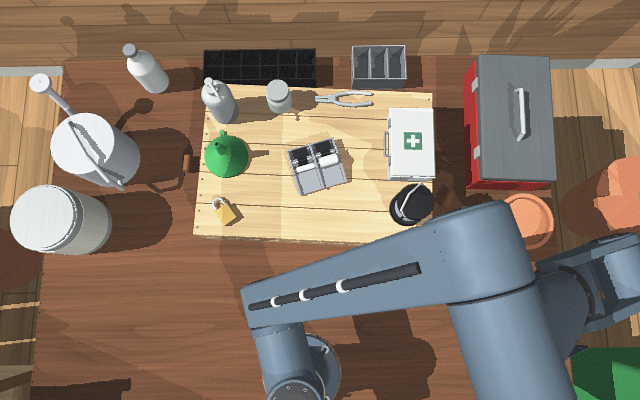

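View pics/wrist0.png

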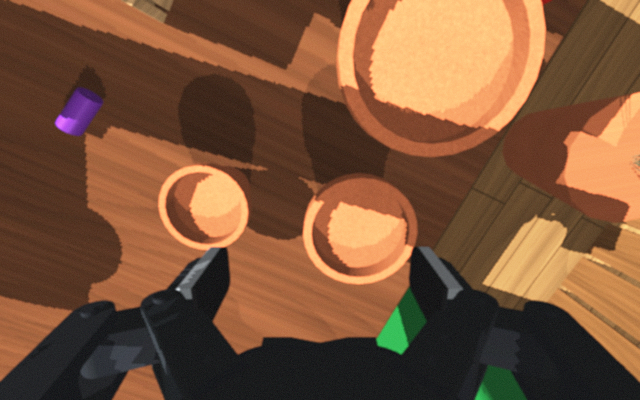

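The charger sits at about (317,165) in the top picture and (311,212) in the scene picture. I'll enlarge both.

```bash
cat > h.py <<'E'
import numpy as np,cv2
from scipy.spatial.transform import Rotation as R
def load(n): return dict(np.load(n))
def pts(s):
    K=s["intrinsics"];d=s["depth"];v,u=np.mgrid[:400,:640]
    P=np.stack([(u-K[0,2])/K[0,0]*d,(v-K[1,2])/K[1,1]*d,d],-1)
    return P@R.from_quat(s["attitude"]).as_matrix().T+s["eye"]
def ray(s,u,v,z):
    K=s["intrinsics"];r=R.from_quat(s["attitude"]).as_matrix()@np.array([(u-K[0,2])/K[0,0],(v-K[1,2])/K[1,1],1])
    return s["eye"]+r*(z-s["eye"][2])/r[2]
def proj(s,p):
    c=R.from_quat(s["attitude"]).as_matrix().T@(np.array(p)-s["eye"]);q=s["intrinsics"]@c
    return q[:2]/q[2]
E
python3 - <<'E'
from h import *
t=load("top0.npz");s=load("scene0.npz")
a=cv2.resize(t["img"][125:205,277:357],None,fx=5,fy=5,interpolation=cv2.INTER_CUBIC)
b=cv2.resize(s["img"][175:255,271:351],None,fx=5,fy=5,interpolation=cv2.INTER_CUBIC)
cv2.imwrite("pics/crop0.png",np.hstack([a,b])[:,:,::-1])
P=pts(t); 
for v in range(133,202,4): print(v,[int(round(1000*P[v,u,2])) for u in range(283,352,4)])
print(ray(t,317,165,.186))
E
```

```text
133 [149, 148, 148, 149, 150, 151, 151, 152, 148, 152, 152, 151, 151, 148, 151, 152, 151, 150]
137 [150, 151, 153, 153, 147, 150, 150, 149, 154, 151, 148, 152, 177, 151, 147, 150, 150, 154]
141 [154, 150, 146, 149, 149, 150, 152, 152, 153, 174, 182, 184, 164, 153, 152, 152, 150, 150]
145 [153, 153, 143, 147, 150, 150, 177, 170, 181, 184, 182, 186, 165, 177, 149, 148, 148, 153]
149 [153, 152, 175, 185, 185, 183, 170, 178, 170, 185, 182, 186, 186, 181, 148, 148, 150, 148]
153 [148, 182, 167, 184, 183, 185, 183, 180, 166, 186, 189, 188, 184, 196, 152, 151, 149, 152]
157 [152, 151, 170, 183, 185, 186, 183, 187, 183, 182, 195, 202, 198, 197, 182, 151, 150, 152]
161 [149, 148, 184, 188, 190, 181, 168, 176, 186, 196, 199, 199, 194, 191, 186, 146, 149, 154]
165 [154, 149, 185, 181, 177, 182, 186, 186, 181, 173, 193, 185, 173, 170, 171, 152, 149, 150]
169 [145, 155, 185, 176, 186, 185, 182, 175, 174, 171, 171, 175, 176, 172, 170, 174, 147, 150]
173 [151, 152, 151, 170, 176, 169, 175, 174, 169, 179, 171, 171, 169, 169, 170, 173, 150, 151]
177 [151, 147, 150, 177, 170, 174, 171, 165, 171, 174, 167, 165, 162, 165, 164, 170, 148, 153]
181 [150, 152, 152, 181, 170, 170, 172, 173, 166, 167, 165, 164, 167, 166, 164, 163, 153, 151]
185 [149, 149, 145, 151, 168, 170, 164, 168, 167, 167, 164, 161, 159, 149, 152, 155, 149, 148]
189 [151, 152, 151, 152, 173, 161, 163, 165, 161, 151, 149, 147, 147, 150, 150, 151, 147, 152]
193 [153, 148, 152, 151, 168, 163, 148, 149, 154, 151, 152, 153, 151, 151, 151, 152, 153, 150]
197 [153, 152, 150, 149, 149, 150, 151, 150, 151, 146, 149, 150, 145, 148, 148, 147, 152, 151]
201 [151, 152, 150, 152, 148, 151, 146, 148, 149, 152, 150, 151, 153, 149, 151, 151, 151, 153]
[ 0.54615401 -0.05188747  0.186     ]
```

View pics/crop0.png

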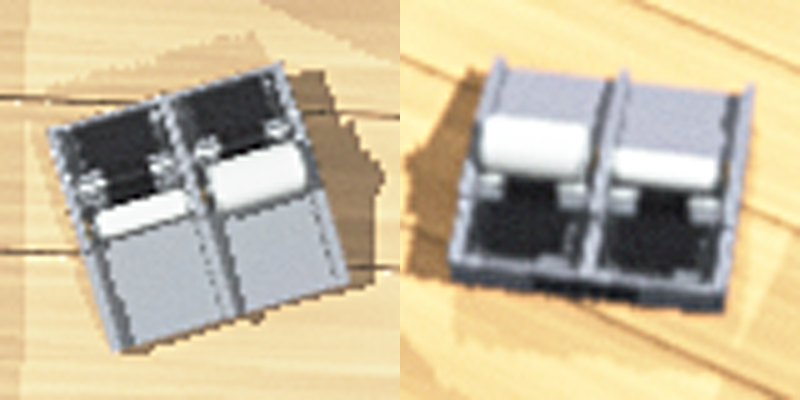

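The fat battery is the tall white one in the right (-y) bay, at top-image pixel (328,160), where the depth gives z ≈ 0.199 (0.150 + 0.048). The other candidates don't fit:
- The white cell at (305,167) is low, so it is the thin one.
- The purple object at scene (288,126) and the brown one at (452,315) are decoys on the table.

Next I'll raise the arm, swing it over and measure from the wrist.

Emit:
jog_arm(
  motion=[
    [0, 0, 4, 0, 0],
    [0, 0, 4, 0, 0],
    [0, 1, 4, 0, 0],
    [1, 2, 3, 7, 0],
    [2, 3, 0, 7, 0],
    [2, 3.5, 0, 7, 0],
    [2, 3.5, 0, 7, 0],
    [2, 3.5, 0, 7, 0],
    [2, 3.5, 0, 7, 0],
    [2, 3.5, 0, 7, 0],
  ],
)

```text
t: 0.98
tcp_pos: [0.3911, -0.3268, 0.3818]
tool_rot: [0.794, 0.608, -0.005, -0.002]
force: [0.2, -0.3, 0.0]
finger_gap: 0.996
```

Run:
```python
from h import *
t=load("top0.npz")
# corner pixels
bl=ray(t,287,151,.186);br=ray(t,333,138,.186);fr=ray(t,346.4,181.4,.168);fl=ray(t,300.4,195,.168)
print(bl,br,fr,fl)
for a,b in((fl,bl),(fr,br)): d=b-a;print(np.degrees(np.arctan2(d[1],d[0])),np.linalg.norm(d[:2]))
for a,b in((fr,fl),(br,bl)): d=b-a;print(np.degrees(np.arctan2(d[1],d[0]))-90,np.linalg.norm(d[:2]))
```

```text
[0.58478213 0.02553107 0.186     ] [ 0.61826265 -0.09459465  0.186     ] [ 0.50572895 -0.12778974  0.168     ] [ 0.47140106 -0.00777481  0.168     ]
16.370238878528813 0.1181716895691114
16.434957266085863 0.11732752213020387
15.962127133243769 0.12482782779163236
15.573810170305748 0.12470418142463865
```

Emit:
jog_arm(
  motion=[
    [2.5, 3.3, 0, 7, 0],
    [2.5, 3.3, 0, 7, 0],
    [2.5, 3.3, 0, 7, 0],
    [2.5, 3.3, 0, 7, 0],
    [2, 3, 0, 3, 0],
    [2, 3, 0, 0, 0],
    [1.5, 3, 0, 0, 0],
    [0, 0, 0, 0, 0],
    [0, 0, 0, 0, 0],
  ],
)

```text
t: 1.73
tcp_pos: [0.5484, -0.0881, 0.38]
tool_rot: [0.59, 0.807, -0.004, -0.002]
force: [-0.1, -0.1, -0.5]
finger_gap: 0.998
```

Run:
```python
from station import *
from h import *
st=sense();print(st["t"],st["tcp_pos"],R.from_quat(st["tool_rot"]).as_matrix())
s=snapshot("wrist");cv2.imwrite("pics/w1.png",s["img"][:,:,::-1]);np.savez("w1.npz",**s)
s=snapshot("top");cv2.imwrite("pics/t1.png",s["img"][:,:,::-1])
```

```text
1.7333 [ 0.5483531  -0.08805582  0.379991  ] [[-0.30369434  0.95273551 -0.0080499 ]
 [ 0.95276895  0.30367417 -0.00364908]
 [-0.00103206 -0.0087779  -0.99996094]]
```

View pics/w1.png

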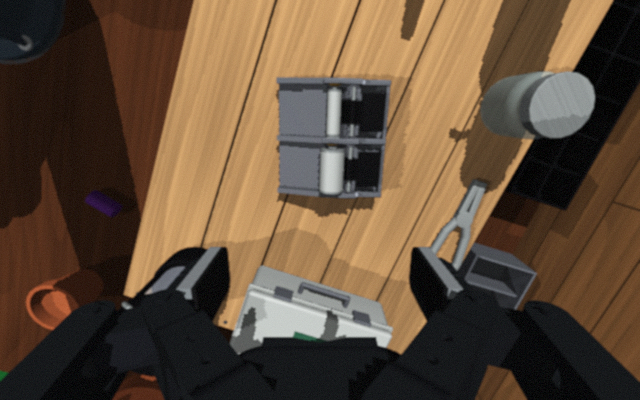

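Run:
```python
from h import *
s=load("w1.npz")
a=cv2.resize(s["img"][70:205,270:400],None,fx=4.4,fy=4.4,interpolation=cv2.INTER_CUBIC)
cv2.imwrite("pics/w1c.png",a[:,:,::-1])
```

```text
(no output)
```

View pics/w1c.png

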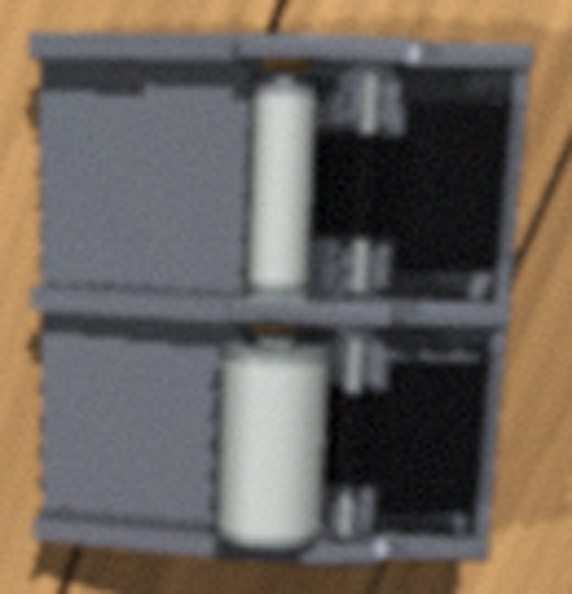

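Run:
```python
from h import *
s=load("w1.npz");t=load("top0.npz")
f=lambda x,y,z:ray(s,270+(x+.5)/4.4-.5,70+(y+.5)/4.4-.5,z)
fl=f(30,38,.168);fr=f(38,545,.168);bl=f(533,50,.186);br=f(488,556,.186)
for a,b in((fl,bl),(fr,br)): d=b-a;print(np.degrees(np.arctan2(d[1],d[0])),np.linalg.norm(d[:2]))
for a,b in((fr,fl),(br,bl)): d=b-a;print(np.degrees(np.arctan2(d[1],d[0]))-90,np.linalg.norm(d[:2]))
print("centre",(fl+fr+bl+br)/4)
b=f(273.5,447,.185);print("batt",b)
th=np.radians(16.2);e=np.array([[np.cos(th),-np.sin(th)],[np.sin(th),np.cos(th)]])
c=((fl+fr+bl+br)/4)[:2]
print("batt in ch",e.T@(b[:2]-c))
for n,p in dict(pinwallR=f(380,548,.185),backwallinner=f(493,420,.18),padfront=f(330,450,.183)).items(): print(n,e.T@(p[:2]-c))
m=[ (i,j) for i in (0,) for j in (0,)]
# battery in top img
print("batt top", ray(t,277+257/5,125+177/5,.19), e.T@(ray(t,277+257/5,125+177/5,.19)[:2]-c))
# depth profile from wrist through charger-frame at y=-31 
P=pts(s);Q=(P[:,:,:2]-c)@e; H=P[:,:,2]-.15
for x in range(-70,76,4):
    k=(abs(Q[:,:,0]*1e3-x)<2)&(abs(Q[:,:,1]+.031)<.012); 
    if k.any(): print(x,k.sum(),np.round(np.median(H[k])*1e3,1))
```

```text
15.589618702561324 0.12125647176092029
18.77015712498666 0.12037942814285726
16.426234466989797 0.13071575485659948
15.98050859422554 0.12402577138561299
centre [ 0.54729959 -0.04922544  0.177     ]
batt [ 0.55969423 -0.08085705  0.185     ]
batt in ch [ 0.00307755 -0.03383363]
pinwallR [ 0.03195237 -0.05990047]
backwallinner [ 0.05968903 -0.02615145]
padfront [ 0.01775491 -0.03460533]
batt top [ 0.55689453 -0.08143481  0.19      ] [ 0.00022783 -0.03360736]
-70 3044 307.7
-66 1639 299.1
-62 1008 295.5
-58 831 289.8
-54 1188 282.1
-50 1810 273.6
-46 877 311.6
-42 924 311.7
-38 1157 316.4
-34 1220 319.2
-30 888 320.0
-26 612 317.3
-22 763 312.0
-18 1042 314.2
-14 1081 315.5
-10 1057 315.6
-6 1077 315.4
-2 1124 314.9
2 948 313.5
6 606 310.5
10 544 316.8
14 867 318.9
18 1249 317.6
22 1100 313.7
26 744 310.7
30 841 310.3
34 2240 271.5
38 1162 281.6
42 681 292.2
46 1186 294.9
50 2414 311.3
54 2893 302.1
58 2146 305.1
62 1266 305.9
66 128 297.8
70 62 0.9
74 61 0.9
```

Run:
```python
from h import *
th=np.radians(16.2);e=np.array([[np.cos(th),-np.sin(th)],[np.sin(th),np.cos(th)]])
c=np.array([.558,-.081])
for n in("w1.npz","top0.npz"):
    s=load(n);P=pts(s);Q=(P[:,:,:2]-c)@e*1e3; H=(P[:,:,2]-.15)*1e3
    print(n)
    for y0 in (0,26,-30):
        print(y0,[(x,int(k.sum()),round(float(np.median(H[k])),1)) for x in range(-72,73,4) for k in [(abs(Q[:,:,0]-x)<2)&(abs(Q[:,:,1]-y0)<(12 if y0==0 else 4))&(H<60)&(H>-10)] if k.any()])
```

```text
w1.npz
0 [(-72, 68, 1.0), (-68, 64, 1.2), (-64, 57, 0.8), (-60, 39, 12.5), (-56, 59, 13.3), (-52, 68, 14.0), (-48, 70, 15.2), (-44, 59, 16.3), (-40, 60, 17.3), (-36, 80, 18.6), (-32, 60, 19.7), (-28, 61, 20.4), (-24, 82, 21.7), (-20, 61, 22.4), (-16, 72, 23.5), (-12, 74, 38.1), (-8, 79, 45.4), (-4, 79, 48.1), (0, 80, 49.1), (4, 80, 49.0), (8, 77, 47.4), (12, 68, 43.5), (16, 73, 31.5), (20, 79, 40.7), (24, 60, 39.9), (28, 69, 35.1), (32, 69, 34.1), (36, 77, 34.0), (40, 72, 34.0), (44, 76, 34.3), (48, 73, 34.0), (52, 72, 34.2), (56, 47, 26.7), (60, 52, 25.7), (68, 59, 0.8), (72, 61, 0.9)]
26 [(-72, 19, 1.1), (-68, 23, 1.2), (-64, 23, 1.6), (-60, 14, 12.4), (-56, 21, 13.2), (-52, 23, 14.2), (-48, 27, 15.4), (-44, 21, 16.5), (-40, 21, 17.1), (-36, 27, 18.4), (-32, 21, 19.4), (-28, 28, 20.4), (-24, 21, 21.6), (-20, 28, 22.7), (-16, 21, 23.9), (-12, 32, 25.0), (-8, 27, 30.7), (-4, 35, 37.7), (0, 33, 40.9), (4, 30, 40.7), (8, 31, 36.2), (12, 34, 28.2), (16, 29, 31.0), (20, 30, 37.6), (24, 21, 35.8), (28, 14, 34.0), (32, 24, 18.1), (36, 28, 18.0), (40, 26, 18.0), (44, 29, 18.0), (48, 28, 18.
[... 1684 characters left out ...]
36, 5, 18.0), (40, 5, 19.2), (44, 4, 18.9), (48, 3, 16.4), (52, 6, 17.3), (56, 6, 19.2), (60, 4, 22.5), (64, 1, 22.2), (68, 1, 2.1), (72, 5, -0.6)]
-30 [(-72, 4, 1.8), (-68, 5, -0.4), (-64, 4, 1.2), (-60, 8, 8.0), (-56, 2, 22.1), (-52, 4, 20.3), (-48, 3, 22.5), (-44, 3, 25.2), (-40, 3, 23.4), (-36, 2, 22.9), (-32, 4, 26.2), (-28, 2, 28.8), (-24, 4, 27.5), (-20, 2, 29.3), (-16, 3, 28.9), (-12, 3, 29.3), (-8, 4, 35.5), (-4, 2, 34.8), (0, 3, 34.8), (4, 4, 33.4), (8, 2, 35.4), (12, 3, 34.1), (16, 4, 35.1), (20, 3, 35.7), (24, 4, 33.5), (28, 2, 33.7), (32, 2, 30.6), (36, 2, 27.4), (40, 3, 27.3), (44, 4, 26.7), (48, 2, 27.2), (52, 3, 26.6), (56, 4, 26.5), (60, 2, 29.3), (68, 1, 2.3), (72, 4, 1.1)]
```

Emit:
jog_arm(
  motion=[
    [0.8, 0.6, -3, -1.5, 26],
    [0, 0, -4, 0, 26],
    [0, 0, -4, 0, 26],
    [0, 0, -3, 0, 26],
    [0, 0, -2, 0, 26],
    [0, 0, 0, 0, 26],
    [0, 0, 0, 0, 26],
  ],
)

```text
t: 2.42
tcp_pos: [0.5532, -0.0948, 0.2185]
tool_rot: [0.608, 0.794, -0.004, 0.003]
force: [0.3, 0.2, -0.1]
finger_gap: 0.898
```

```bash
cat > look.py <<'E'
import sys
from station import *
from h import *
n=sys.argv[1]
st=sense();M=R.from_quat(st["tool_rot"]).as_matrix()
print(st["t"],st["tcp_pos"].round(4),"yaw",np.degrees(np.arctan2(M[1,1],M[0,1])).round(2),"z",M[:,2].round(4),st["force"].round(2),st["finger_gap"])
for k in ("wrist","scene"):
    s=snapshot(k);cv2.imwrite(f"pics/{k}{n}.png",s["img"][:,:,::-1]);np.savez(f"{k}{n}.npz",**s)
    if k=="scene": cv2.imwrite(f"pics/sc{n}.png",cv2.resize(s["img"][140:270,230:400],None,fx=4,fy=4,interpolation=cv2.INTER_CUBIC)[:,:,::-1])
E
python3 look.py 2
```

```text
2.4167 [ 0.5532 -0.0948  0.2185] yaw 15.06 z [ 1.0e-04 -9.9e-03 -1.0e+00] [ 0.3   0.17 -0.1 ] 0.8978419415137672
```

View pics/wrist2.png

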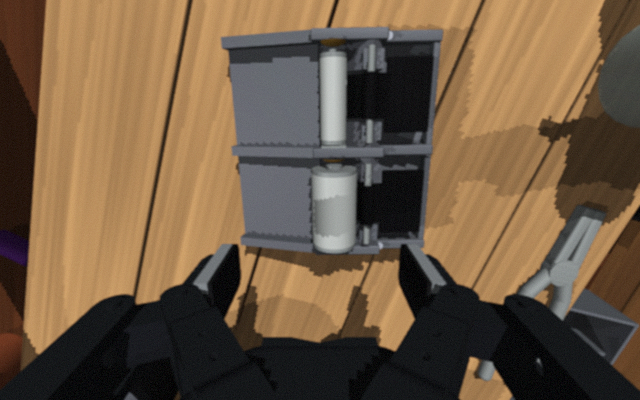

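View pics/sc2.png

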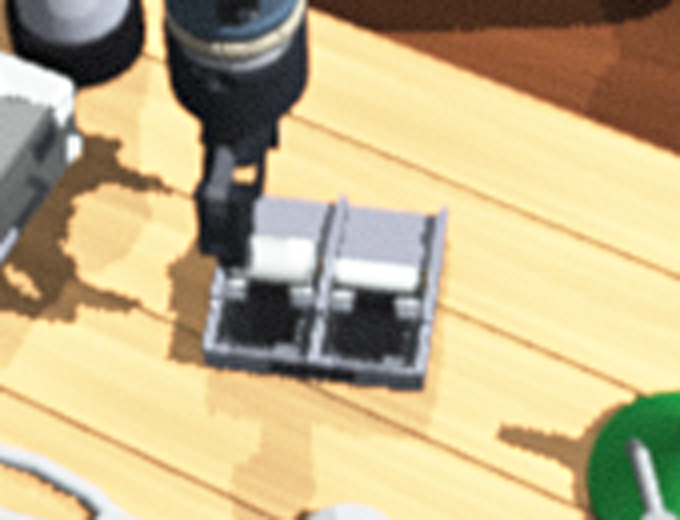

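Emit:
jog_arm(
  motion=[
    [0.3, 1.3, 0, 1.1, 26],
    [0, 0, 0, 0, 26],
  ],
)

```text
t: 2.68
tcp_pos: [0.559, -0.0826, 0.223]
tool_rot: [0.601, 0.799, -0.002, 0.007]
force: [-0.1, 0.4, -0.2]
finger_gap: 0.9
```

```bash
python3 look.py 3
python3 - <<'E'
from h import *
s=load("wrist3.npz")
P=pts(s);th=np.radians(16.2);e=np.array([[np.cos(th),-np.sin(th)],[np.sin(th),np.cos(th)]])
Q=np.dstack([(P[:,:,:2]-[.559,-.081])@e,P[:,:,2]-.15])*1e3
d=s["depth"]
k=(Q[:,:,2]>52)&(Q[:,:,2]<110)
for sgn in(-1,1):
    m=k&(Q[:,:,0]*sgn>10)
    z=Q[m]; 
    print(sgn,len(z),"zmin",np.percentile(z[:,2],[0,1,5]))
    for lo in range(55,110,6):
        w=z[(z[:,2]>=lo)&(z[:,2]<lo+6)]
        if len(w)>5: print(lo,len(w),np.percentile(w[:,0],[2,98]).round(1),np.percentile(w[:,1],[2,98]).round(1))
# battery axis
m=(abs(Q[:,:,1])<20)&(abs(Q[:,:,0])<14)&(Q[:,:,2]>38)&(Q[:,:,2]<52)
z=Q[m];A=np.c_[2*z[:,0],2*z[:,2],np.ones(len(z))];b=(z[:,0]**2+z[:,2]**2)
print("circle",np.linalg.lstsq(A,b,rcond=None)[0])
E
```

```text
2.6833 [ 0.559  -0.0826  0.223 ] yaw 16.12 z [ 0.0089 -0.0124 -0.9999] [-0.11  0.39 -0.22] 0.9001048141402874
-1 1435 zmin [82.86800675 84.43445694 87.09830064]
79 21 [-38.3 -37.8] [-9.3  6. ]
85 219 [-46.6 -37.7] [-11.4  10. ]
91 321 [-50.8 -37.7] [-11.3  10.1]
97 370 [-51.2 -37.8] [-11.2  10.3]
103 426 [-51.1 -37.8] [-11.1  10.4]
109 78 [-51.4 -37.8] [-10.4  10.5]
1 1415 zmin [83.46865308 84.68968812 87.30274196]
79 20 [38.6 39.2] [-8.5  4.5]
85 200 [38.4 48.3] [-11.7   9.8]
91 323 [38.3 51.1] [-11.6  10. ]
97 373 [38.3 51.9] [-11.5  10.2]
103 411 [38.3 51.7] [-11.3  10.2]
109 88 [38.3 51.4] [-10.7  10.2]
circle [ 3.60708945e-01  3.64882470e+01 -1.16549072e+03]
```

View pics/wrist3.png

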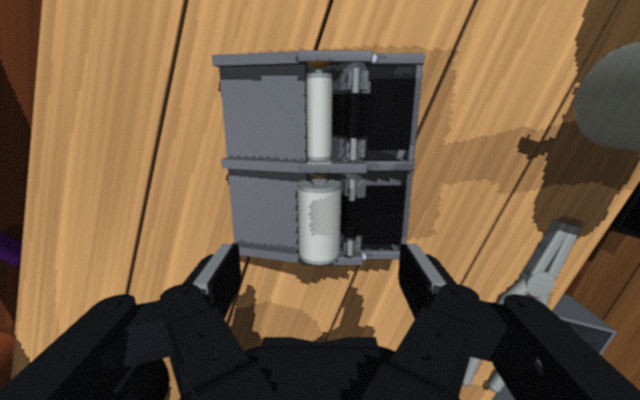

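View pics/sc3.png

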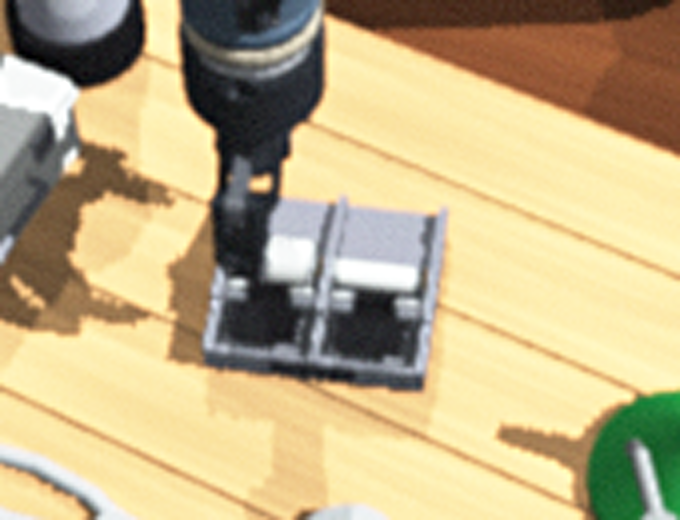

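Emit:
jog_arm(
  motion=[
    [-0.3, -0.1, -0.5, 0, 26],
    [0, 0, -1, 0, 26],
    [0, 0, -1, 0, 26],
    [0, 0, -1, 0, 26],
    [0, 0, 0, 0, 26],
    [0, 0, 0, 0, 26],
  ],
)

```text
t: 3.28
tcp_pos: [0.5563, -0.0843, 0.1864]
tool_rot: [0.6, 0.8, -0.002, 0.01]
force: [0.2, 0.6, -0.3]
finger_gap: 0.893
```

```bash
python3 look.py 4
```

```text
3.2833 [ 0.5563 -0.0843  0.1864] yaw 16.22 z [ 0.0127 -0.0158 -0.9998] [ 0.2   0.61 -0.32] 0.89305923022991
```

View pics/wrist4.png

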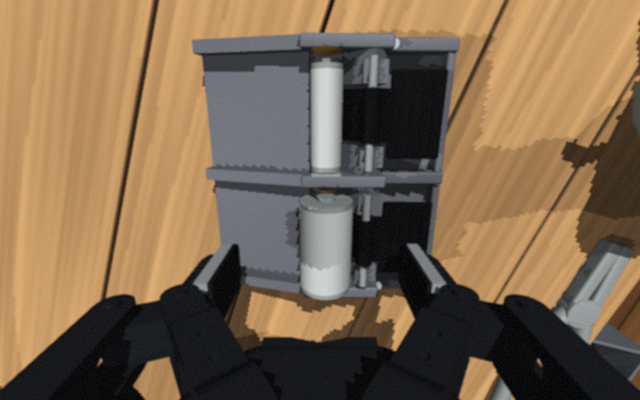

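Emit:
jog_arm(
  motion=[
    [0, 0.2, -0.3, 0, 26],
    [0, 0, -0.3, 0, 26],
    [0, 0, -0.3, 0, 26],
    [0, 0, -0.2, 0, 26],
    [0, 0, 0, 0, 26],
  ],
)

```text
t: 3.8
tcp_pos: [0.5573, -0.0824, 0.1758]
tool_rot: [0.6, 0.8, -0.002, 0.011]
force: [-0.3, 1.1, 0.0]
finger_gap: 0.898
```

```bash
python3 look.py 5
python3 - <<'E'
from h import *
s=load("wrist5.npz")
P=pts(s);th=np.radians(16.2);e=np.array([[np.cos(th),-np.sin(th)],[np.sin(th),np.cos(th)]])
Q=np.dstack([(P[:,:,:2]-[.559,-.081])@e,P[:,:,2]-.15])*1e3
v,u=np.mgrid[:400,:640]
for n,m in dict(L=(u>190)&(u<242)&(v>235)&(v<300),Rr=(u>398)&(u<450)&(v>235)&(v<300)).items():
    z=Q[m&(s["depth"]<.17)]; i=np.argsort(z[:,2])[:25];print(n,z[i].mean(0),z[:,2].min())
E
```

```text
3.8 [ 0.5573 -0.0824  0.1758] yaw 16.23 z [ 0.0157 -0.0168 -0.9997] [-0.3   1.05  0.01] 0.8976277706576877
L [-5.95793190e+01 -4.23524775e-03  1.22546110e+01] 11.692668593753009
Rr [52.66750714 -9.79424597 24.35604057] 20.776240210256535
```

View pics/wrist5.png

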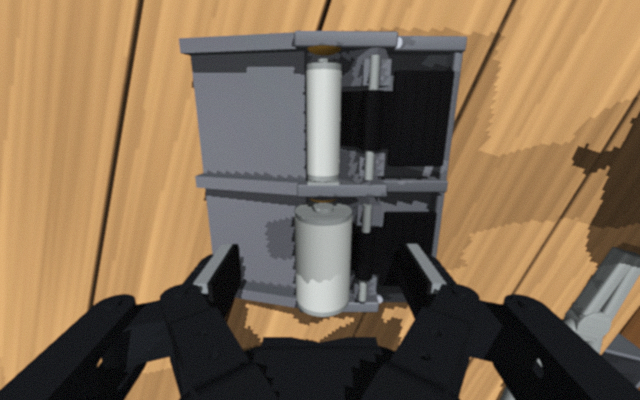

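Emit:
jog_arm(
  motion=[
    [0, 0, -0.15, 0, 26],
    [0, 0, -0.15, 0, 26],
    [0, 0, -0.15, 0, 26],
    [0, 0, -0.15, 0, 26],
  ],
)

```text
t: 4.23
tcp_pos: [0.5578, -0.0828, 0.1708]
tool_rot: [0.6, 0.8, -0.002, 0.012]
force: [-2.4, 0.1, 4.9]
finger_gap: 0.898
```

Emit:
jog_arm(
  motion=[
    [0, 0, -0.2, 0, 26],
    [0, 0, -0.2, 0, 26],
    [0, 0, 0, 0, 26],
  ],
)

```text
t: 4.48
tcp_pos: [0.5578, -0.0831, 0.1679]
tool_rot: [0.6, 0.8, -0.002, 0.013]
force: [-1.7, 1.7, 4.2]
finger_gap: 0.896
```

```bash
python3 look.py 6
```

```text
4.4833 [ 0.5578 -0.0831  0.1679] yaw 16.24 z [ 0.0183 -0.0184 -0.9997] [-1.7   1.69  4.23] 0.8957367075070364
```

View pics/wrist6.png

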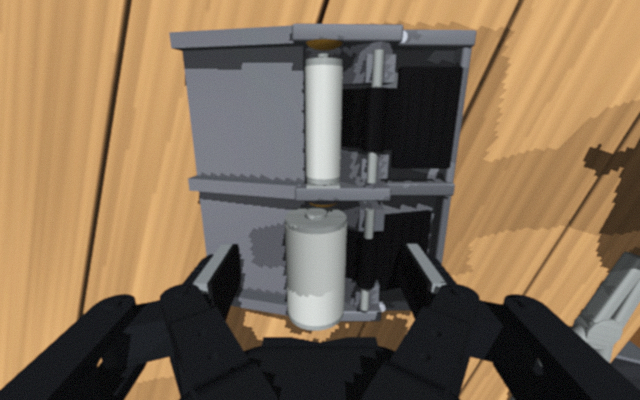

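The lever is partly down and the battery, at about (317,268), is starting to lift and move forward. I'll keep pressing.

Emit:
jog_arm(
  motion=[
    [0, 0, -0.15, 0, 26],
    [0, 0, -0.15, 0, 26],
    [0, 0, -0.15, 0, 26],
    [0, 0, 0, 0, 26],
  ],
)

```text
t: 4.92
tcp_pos: [0.5592, -0.0832, 0.1655]
tool_rot: [0.6, 0.8, -0.001, 0.015]
force: [-2.0, 0.7, 4.9]
finger_gap: 0.897
```

```bash
python3 look.py 7
```

```text
4.9167 [ 0.5592 -0.0832  0.1655] yaw 16.25 z [ 0.0226 -0.0195 -0.9996] [-1.96  0.69  4.94] 0.8967014902895296
```

View pics/wrist7.png

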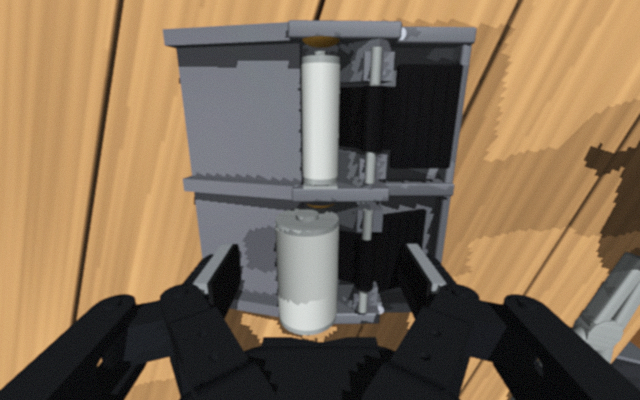

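Emit:
jog_arm(
  motion=[
    [-0.1, 0, -0.15, 0, 26],
    [-0.1, 0, -0.15, 0, 26],
    [0, 0, -0.15, 0, 26],
    [0, 0, 0, 0, 26],
  ],
)

```text
t: 5.35
tcp_pos: [0.5597, -0.0835, 0.1631]
tool_rot: [0.6, 0.8, 0.001, 0.018]
force: [-0.7, 1.3, 5.2]
finger_gap: 0.895
```

```bash
python3 look.py 8
```

```text
5.35 [ 0.5597 -0.0835  0.1631] yaw 16.24 z [ 0.0296 -0.0208 -0.9993] [-0.66  1.27  5.19] 0.8949569577285251
```

View pics/wrist8.png

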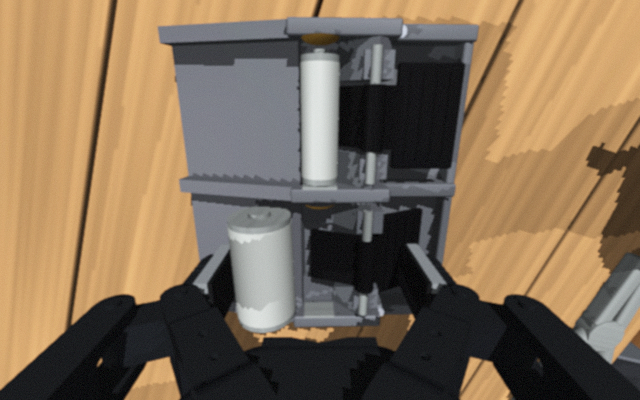

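Emit:
jog_arm(
  motion=[
    [0, 0, -0.1, 0, 26],
    [0, 0, -0.05, 0, 26],
    [0, 0, 0, 0, 26],
    [0, 0, 0, 0, 26],
    [0, 0, 0, 0, 26],
    [0, 0, 0, 0, 26],
  ],
)

```text
t: 5.95
tcp_pos: [0.5602, -0.0834, 0.1632]
tool_rot: [0.6, 0.8, 0.001, 0.019]
force: [-1.3, 0.6, 3.3]
finger_gap: 0.894
```

```bash
python3 look.py 9;python3 - <<'E'
from h import *
s=load("wrist9.npz")
P=pts(s);th=np.radians(16.2);e=np.array([[np.cos(th),-np.sin(th)],[np.sin(th),np.cos(th)]])
Q=np.dstack([(P[:,:,:2]-[.559,-.081])@e,P[:,:,2]-.15])*1e3
v,u=np.mgrid[:400,:640]
m=(u>242)&(u<290)&(v>245)&(v<300)
z=Q[m];z=z[z[:,2]>25]
print(len(z),z.min(0),z.max(0))
A=np.c_[2*z[:,0],2*z[:,2],np.ones(len(z))];b=(z[:,0]**2+z[:,2]**2)
print("circle",np.linalg.lstsq(A,b,rcond=None)[0])
# pad slope rear: 
for x in range(26,58,3):
  k=(abs(Q[:,:,0]-x)<1.5)&(Q[:,:,1]>8)&(Q[:,:,1]<18)&(Q[:,:,2]<50)
  if k.sum()>3: print(x,k.sum(),np.median(Q[:,:,2][k]).round(1))
E
```

```text
5.95 [ 0.5602 -0.0834  0.1632] yaw 16.28 z [ 0.0313 -0.0216 -0.9993] [-1.25  0.57  3.26] 0.8943216010761088
2538 [-31.32674529 -10.98378216  38.48462724] [ -2.11103396  71.44834875 154.55121381]
circle [-3.78808334e+00  9.64819537e+01 -6.51834281e+03]
26 83 32.3
29 102 30.0
32 111 29.0
35 122 27.1
38 161 26.6
41 272 33.6
44 276 32.4
47 103 22.1
50 65 20.2
53 113 17.9
56 261 21.4
```

View pics/wrist9.png

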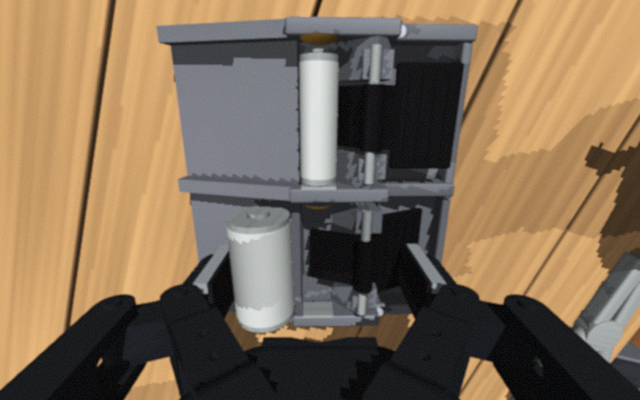

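```bash
cat > fit.py <<'E'
import sys
from h import *
s=load(sys.argv[1])
P=pts(s);th=np.radians(16.2);e=np.array([[np.cos(th),-np.sin(th)],[np.sin(th),np.cos(th)]])
Q=np.dstack([(P[:,:,:2]-[.559,-.081])@e,P[:,:,2]-.15])*1e3
v,u=np.mgrid[:400,:640]
z=Q[(u>244)&(u<290)&(v>245)&(v<300)];z=z[(z[:,2]>34)&(z[:,2]<52)]
A=np.c_[2*z[:,0],2*z[:,2],np.ones(len(z))];b=(z[:,0]**2+z[:,2]**2)
r=np.linalg.lstsq(A,b,rcond=None)[0];print("batt x,z,r",r[0],r[1],(r[2]+r[0]**2+r[1]**2)**.5,z.min(0),z.max(0))
k=(Q[:,:,0]>28)&(Q[:,:,0]<53)&(Q[:,:,1]>10)&(Q[:,:,1]<19)&(Q[:,:,2]<34)&(Q[:,:,2]>14)&(u>330)
p=np.polyfit(Q[k][:,0],Q[k][:,2],1);print("lever angle",np.arctan(-p[0]),k.sum(),np.std(Q[k][:,2]-np.polyval(p,Q[k][:,0])))
zt=Q[(u>305)&(u<333)&(v>70)&(v<170)];zt=zt[(zt[:,2]>33)&(zt[:,2]<45)];print("thin",np.median(zt,0))
E
python3 fit.py wrist9.npz; python3 fit.py wrist8.npz;python3 fit.py wrist5.npz
```

```text
batt x,z,r -23.594823025035808 37.24427848731558 11.310412812515896 [-30.32859191 -10.98378216  38.48462724] [-11.96709256  18.54420368  49.8604975 ]
lever angle 0.45964532916240874 768 0.7219904286738122
thin [ 0.510975   64.39549752 37.01456345]
batt x,z,r -23.633051582108354 37.525699013827605 11.074542741707377 [-30.83428678 -10.09288584  39.75925244] [-12.27638563  18.7707615   50.09327609]
lever angle 0.46449103642538003 778 0.7005081194047806
thin [ 0.09838814 64.46461877 37.01926895]Traceback (most recent call last):
  File "fit.py", line 9, in <module>
    r=np.linalg.lstsq(A,b,rcond=None)[0];print("batt x,z,r",r[0],r[1],(r[2]+r[0]**2+r[1]**2)**.5,z.min(0),z.max(0))
                                                                                                 ~~~~~^^^
    return umr_minimum(a, axis, None, out, keepdims, initial, where)
ValueError: zero-size array to reduction operation minimum which has no identity
```

Emit:
jog_arm(
  motion=[
    [0, 0, -0.2, 0, 26],
    [0, 0, -0.2, 0, 26],
    [0, 0, -0.2, 0, 26],
  ],
)

```text
t: 6.3
tcp_pos: [0.5625, -0.0838, 0.1608]
tool_rot: [0.6, 0.8, 0.002, 0.022]
force: [-3.3, 1.5, 12.3]
finger_gap: 0.899
```

```bash
python3 look.py 10; python3 fit.py wrist10.npz; python3 look.py 11; python3 fit.py wrist11.npz
```

```text
6.3 [ 0.5625 -0.0838  0.1608] yaw 16.29 z [ 0.0378 -0.0231 -0.999 ] [-3.31  1.49 12.27] 0.8986750357513608
batt x,z,r -21.744605074145074 37.689176810519456 11.222882666686798 [-27.40794129 -10.03749919  37.7261847 ] [-9.9415685  19.09722925 50.29922246]
lever angle 0.4734999100540471 807 0.6399887104639186
thin [ 2.29558229 63.86059908 36.96288631]
6.4 [ 0.5626 -0.0839  0.1607] yaw 16.29 z [ 0.038  -0.0232 -0.999 ] [-1.98  0.97 11.82] 0.89922476747173
batt x,z,r -21.686691725932214 37.67832456822906 11.295247757269049 [-27.46684179 -10.26174452  37.4176004 ] [-9.83844789 19.14048195 50.96224128]
lever angle 0.4768975021054628 801 0.6381726611395787
thin [ 2.3716253  63.87786293 37.00050797]
```

View pics/wrist11.png

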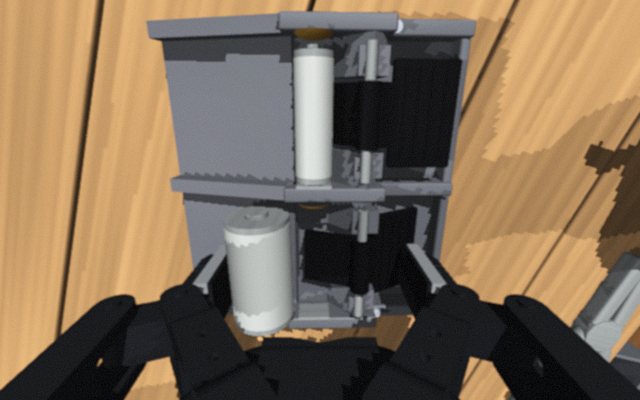

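View pics/sc11.png

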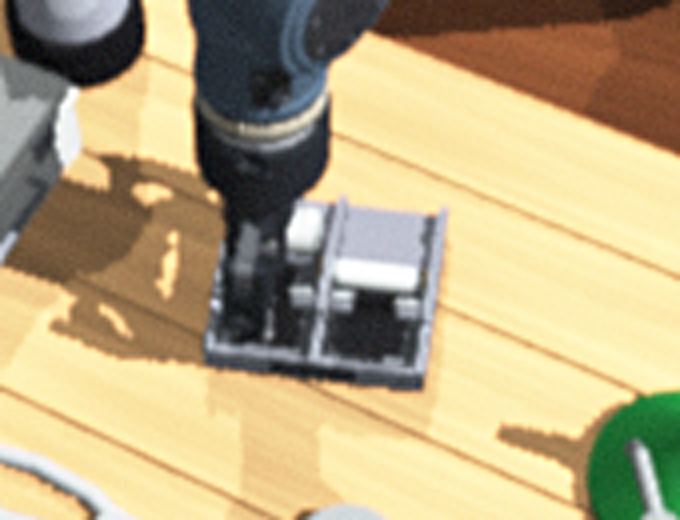

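```bash
python3 - <<'E'
from station import *
for i in range(8): snapshot("wrist")
E
python3 look.py 12; python3 fit.py wrist12.npz
python3 - <<'E'
from h import *
a=load("scene0.npz")["img"].astype(int);b=load("scene12.npz")["img"].astype(int)
d=(abs(a-b).max(2)>60).astype(np.uint8);n,l,st,c=cv2.connectedComponentsWithStats(d)
print([x for x in st[1:].tolist() if x[4]>15])
w=load("wrist12.npz")["img"][185:345,170:450];cv2.imwrite("pics/z12.png",cv2.resize(w,None,fx=2.8,fy=2.8,interpolation=cv2.INTER_CUBIC)[:,:,::-1])
E
```

```text
6.9 [ 0.5626 -0.0839  0.1608] yaw 16.29 z [ 0.0381 -0.0232 -0.999 ] [-2.42  1.43 12.72] 0.8964630602882364
batt x,z,r -21.639435217118237 37.72299194840569 11.239630865497936 [-27.21718686  -9.9588931   38.35128722] [-9.78565805 19.32499078 50.55876322]
lever angle 0.4763904863056239 803 0.6395308166336852
thin [ 2.3900429  63.90268516 36.97512897]
[[149, 0, 59, 55, 1815], [311, 0, 18, 20, 190], [367, 0, 140, 107, 5371], [408, 1, 29, 30, 137], [190, 25, 213, 206, 13608], [432, 35, 7, 18, 70], [166, 78, 60, 48, 744], [405, 94, 14, 5, 22], [134, 97, 93, 59, 1989], [414, 101, 12, 23, 170], [371, 116, 38, 17, 234], [24, 144, 41, 19, 448], [151, 155, 23, 39, 385], [175, 173, 7, 8, 25], [281, 218, 5, 9, 19]]
```

View pics/z12.png

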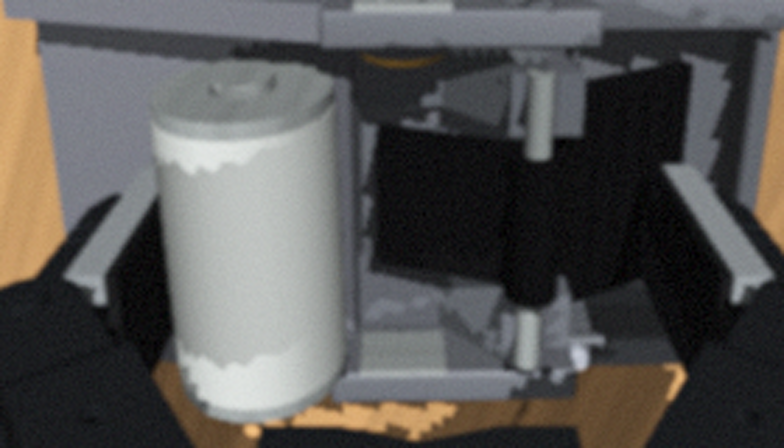

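View pics/scene12.png

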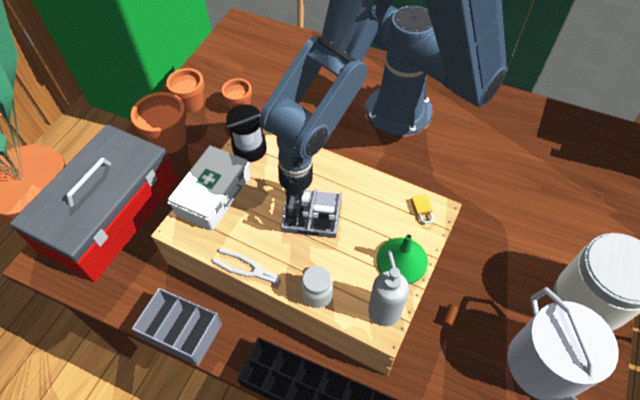

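In the wrist crop the battery lies clear of the kicker and rests against the front finger. The pad is at its stop and the thin cell is in its bay. Readings held steady over 0.5 s, so I'm handing in.

```bash
python3 -c "
from station import *
print(sign_off()); s=sense(); print(s['t'],s['tcp_pos'],s['force'],s['finger_gap'])"
```

```text
the job is handed in; nothing more can be done
None
the job is handed in; nothing more can be done
```

I pressed down the right bay's eject lever with the rear finger, and the fat battery rolled over the crest and stopped against the front finger. I handed the job in at 6.9 s with both fingers still in place; it gave no verdict.

**Last checks before handing in:**
- **Battery:** its axis is about 22–24 mm ahead of its bay's centre. It did not move between pictures 0.5 s apart, and the crop shows it clear of the kicker and against the finger. When the finger shifted about 2 mm, the battery followed.
- **Lever:** it appears to be at its stop, with about 12 N of force on the tool.
- **Thin battery and other things:** the thin battery is still in its bay. No other thing on the crate looked moved in the scene picture.

**Readings that disagreed:**
- **Battery fit:** it gave a radius of 11.2 mm instead of 13, and so an axis height of about 37.7 mm. Its top, at about 48 mm, puts the axis near 35 mm, as expected on the slope.
- **Lever angle:** it read 0.476 rad, just over the 0.45 stop, so it is slightly off.
- **Tool tilt:** the tool tilted about 2.5° while pressing. That probably explains the 2 mm shift the wrist camera showed for the thin battery.
- **Finger contact:** the force of the finger on the battery was not measured; I judged it from the pictures and from the battery following the finger.

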